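# Show a glazed test tile to the inspection camera

## Robot

A 6-joint arm with a two-finger parallel gripper is mounted at the origin on a cart in front of the work surface, level with it; the furniture and walls round the work are solid. World frame = base frame: x ahead of the robot, y to its left, z up, the work surface at z = 0. Lengths are in mm, angles in rad, forces in N, time in s.
With the tool pointing down it reaches from about 350 to 775 mm from the base axis. Payload 7.3 kg.
Tool frame: the origin (TCP) lies between the finger pads; the fingertips stand 14 mm ahead of it and the grasp point (between the pads) lies 5 mm behind it; z points along the fingers, y is the line along which they close (so a half turn about z gives the same grasp; the last joint's range is limited). The gripper opens to 92 mm and grips with 3 to 60 N. Pads are 19 mm wide; open, the fingers measure 130 mm over their backs; the gripper's body (75 mm by 190 mm) begins 47 mm behind the grasp point.
Start: joints at [1.079, 0.342, 1.524, -0, 1.275, -0.146], TCP at [177.934, 493.946, 240.741] pointing down, gripper open.
Joint ranges: [-2.53, 2.53], [-0.77, 2.02], [0.04, 2.7], [-1, 4.14], [0.28, 2.66], [-3.11, 3.11]. Speed limits (rad/s): [2.57, 2.57, 3.14, 3.14, 3.14, 3.14].

## Interface

Orientations are given as [roll, pitch, yaw] about the fixed x, y, z axes, in that order (R = Rz(yaw) Ry(pitch) Rx(roll)).
In Python, from plant import get_obs, cams, close_job gives the robot as it stands. The module is installed in compiled form; this text tells all that it offers.
- The arm moves only by the shell command python3 -m creep 'ROWS'. ROWS is JSON, a list of rows, each an object of numbers: "hand": the opening, from 0 (shut) to 1 (fully open); "tx", "ty", "tz": the shift along the tool's x, y, z in m; "spin": the turn about the tool's z in degrees. In form: [{"hand": .., "tx": .., "ty": .., "tz": .., "spin": ..}, ...]. A call has 1 to 5 rows; each row shifts and turns the commanded pose from where the row before left it, along the tool's axes as they then stand; what a row does not reach is not made up. A row lasts 1/8 s, in which the tool goes at most 62.5 mm and 10.7 degrees, less where a joint would pass 70% of its speed; a pose out of reach is approached as far as the arm can. A call is refused whole if a number of a shift passes 0.0625 or a number of a turn 10.7, either way. A call with a gripper value outside its range is refused whole. The fingers move at their own pace and stop on an object; the grip force is fixed at half the most. Time passes only in rows, so rows that do not move let the fingers close. It gives the time, the measured TCP pose, the force, the opening and the grip force at its end, in the units of the state.
- get_obs(): the state, without advancing time (a new reading comes with each control period).
- cams.capture(name): name is "scene" or "side" or "wrist"; returns a dict with "color" (420x560x3 uint8, red, green, blue), "K" (3x3 intrinsics, pixels), "R" (3x3) and "t" (3): a world point X has camera coordinates R X + t. Camera axes: x right, y down, z forward; pixel columns grow to the right and rows downward; lengths in mm; the calibration is good to about 2 mm. The wrist camera is an equidistant fisheye: a pixel r from the principal point sees the ray r / f radians off the axis. A picture is of the moment at which its call begins. There is no depth.
- close_job(): hands the job in; it is judged then, once.
The state is a dict: "time": time; "joint_positions": joint angles; "dq": joint speeds; "tau": joint torques, N m; "tool_pos": TCP position; "tcp_rot": TCP orientation; "contact_force": force on the tool from outside, world axes, zero at the start; "moment": the same for the moment, N m; "grip_width": finger opening in mm; "finger_force": force on a finger pad.
Only numpy, scipy, OpenCV 4.12 (cv2) and the standard library are available. Lean on these libraries where they do the work, as an engineer would, in place of code of your own. Each camera call takes 0.05 s, during which the arm holds its last target. There are 200 camera calls.

## Task

Take the tall tile with the hole out of the rack, gripping it only by its bare edges, never on the glazed patch, and hold it up to the inspection camera: centre of the glazed patch 100 mm straight in front of the lens, face square to the lens however the camera is turned and tilted, and the hole at the top. Finish while still holding it there, motionless in the air; do not bump the camera or disturb the other tiles, the jar or the brush.

Things in the scene. Friction and masses are not known exactly. Their poses are not given: they have to be found in the camera images.
- rack: fixed wooden bar 32 x 162 x 26 mm lying on the table (origin: centre of underside; z up; y along the bar). Three slots across it at y = -50, 0, +50 mm, 8.5 mm wide, 14 mm deep, floor 12 mm above the table. A tile stands on edge in each, face to the bar's +y; which slot holds which varies. The tiles overhang the bar 5 mm at each side edge, where they can be gripped from above.
- tall_tile: the tile to show: loose terracotta plate 42 mm wide, 62 mm tall, 6 mm thick, about 60 g, with a round hole 4 mm deep in its front near the top; the other two tiles are 42 mm tall without a hole. Origin: centre of its back face; x across its width, y up along its height (towards the hole), z out of the glazed face. May lean a few degrees in its slot.
- glaze: the white glazed patch on the front of the tall tile, 34 mm wide (x), 30 mm tall (y), raised 2 mm, with 4 mm of bare clay beside it at each side edge; part of the tile. Origin: centre of the patch where it meets the clay, 6 mm in front of the tile's origin; axes as the tile's. Fingers must not press on it.
- tile_hole (a point): centre of the 9 mm hole in the tall tile (open to the front only), 3 mm in front of (z) and 21.5 mm above (y) the tile's origin; axes as the tile's
- inspection_camera: fixed camera stand: round foot of 90 mm diameter, column, and a fork set 50 mm back (+x) from the column; origin at the centre of the foot's underside; at yaw 0 the lens looks to -x. Its place and yaw vary. Tilt axis 220 mm above the table.
- camera_tilt (a joint): downward tilt of the camera head in its fork, rad; 0 = lens level, positive = lens looking down. Set at the start between 0.05 and 0.35; stiff, it stays as it is.
- lens (a point): centre of the camera's front lens, 60 mm in front of the tilt axis, on a grey head 60 x 54 x 46 mm with a black barrel of 40 mm diameter; axes as the head's: the lens looks along -x, y level, z up across the head
- focus (a point): the point 100 mm straight in front of the lens, where the centre of the glazed patch belongs; axes as the lens's
- short_tile_a: bystander: green-glazed square tile 42 x 42 x 7 mm standing in a slot of the rack; origin at the centre of its back face, y up
- short_tile_b: bystander: red-glazed square tile 42 x 42 x 7 mm standing in a slot of the rack; origin at the centre of its back face, y up
- glaze_jar: bystander: jar with a white screw lid, 52 mm diameter, 69 mm tall, standing loose; origin at the centre of its underside
- brush: bystander: bamboo brush 204 mm long, 10 mm thick, lying loose on the table, left of the rack; origin at its middle on the underside
There are look-alikes about, which are no part of the job. Leave any purple or yellow look-alike of the tall_tile alone.

How it is judged:
By the outcome, as a careful person would: the job done as asked, in the order asked, and still so for the second after the job is handed in, while the arm keeps its last pose, push and grip.
It also fails if it takes over 45 s, if anything falls off the work surface, if the arm or the gripper's body presses on something with over 40 N, if the wrist force passes 120 N, or if a joint passes its speed limit or range.

## Working session

There is one attempt and no reset: what is moved stays moved. The work goes in short steps, Python scripts to look and compute and a shell command to move; the robot and the scene stay as the last step left them, time stands still between calls to the robot, and variables do not carry over. Pictures are saved under pics/ and viewed, at most 10 in all, crops included, and the job is handed in when it is done.

```bash
mkdir -p pics
cat > h.py <<'E'
import numpy as np, cv2, pickle
from plant import get_obs, cams, close_job
def snap(n,f):
    d=cams.capture(n); cv2.imwrite(f'pics/{f}.png',d['color'][:,:,::-1]); pickle.dump(d,open(f'pics/{f}.pkl','wb')); return d
E
python3 - <<'E'
from h import *
for n in ('scene','side','wrist'):
    d=snap(n,n+'1'); print(n,d['K'].round(1).tolist(),d['R'].round(3).tolist(),d['t'].round(1).tolist(),(-d['R'].T@d['t']).round(0))
    im=cv2.imread(f'pics/{n}1.png')
print({k:np.round(v,3) for k,v in get_obs().items()})
E
```

```text
scene [[425.9, 0.0, 273.0], [0.0, 425.9, 205.7], [0.0, 0.0, 1.0]] [[0.772, -0.635, 0.018], [-0.311, -0.402, -0.861], [0.555, 0.659, -0.508]] [-437.1, 293.7, 594.1] [  99. -551.  563.]
side [[418.2, 0.0, 287.6], [0.0, 418.2, 212.3], [0.0, 0.0, 1.0]] [[0.999, 0.033, -0.01], [0.002, -0.356, -0.935], [-0.035, 0.934, -0.355]] [-580.7, 148.7, 930.8] [ 612. -797.  464.]
wrist [[325.2, 0.0, 278.3], [0.0, 325.2, 209.0], [0.0, 0.0, 1.0]] [[0.339, 0.941, -0.003], [0.897, -0.323, 0.301], [0.282, -0.104, -0.954]] [-524.8, -38.0, 391.5] [102. 522. 383.]
{'time': np.float64(0.15), 'joint_positions': array([ 1.079,  0.343,  1.525,  0.   ,  1.275, -0.146]), 'dq': array([ 0.001, -0.003, -0.003, -0.001, -0.   ,  0.001]), 'tau': array([ 2.0000e-03, -4.3147e+01, -2.4435e+01,  7.2000e-02,  5.4000e-02,
       -0.0000e+00]), 'tool_pos': array([177.785, 493.661, 240.204]), 'tcp_rot': array([-3.14 , -0.   ,  2.796]), 'contact_force': array([ 0.893,  0.49 , -1.09 ]), 'moment': array([-0.034,  0.033,  0.008]), 'finger_force': np.float64(0.0), 'grip_width': np.float64(92.019)}
```

View pics/scene1.png

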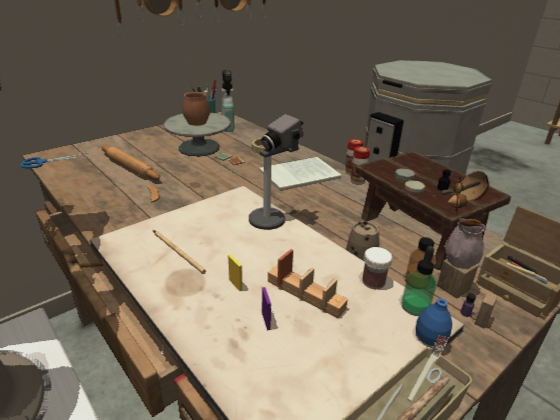

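View pics/side1.png

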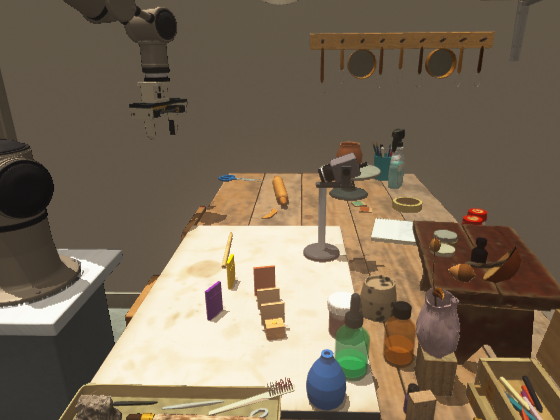

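View pics/wrist1.png

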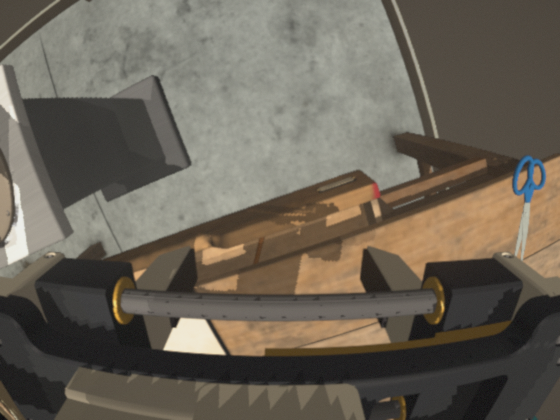

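The scene view shows the rack near (307,290), with the tall terracotta tile at its far end (286,264), the camera foot at (267,218) and the head at (283,135). In the side view the tall tile is at (264,278) and the camera head at (338,172). The wrist view shows nothing useful yet. I'll enlarge these areas to measure them.

Run:
```python
from h import *
def crop(f,x,y,w,h):
    c=cv2.imread(f'pics/{f}.png')[y:y+h,x:x+w]; return cv2.resize(c,(400,300),interpolation=cv2.INTER_CUBIC)
a=np.hstack([crop('scene1',255,240,100,75),crop('side1',235,255,100,75)])
b=np.hstack([crop('scene1',235,105,80,60),crop('side1',300,140,80,60)])
cv2.imwrite('pics/mos.png',np.vstack([a,b]))
```

```text
(no output)
```

View pics/mos.png

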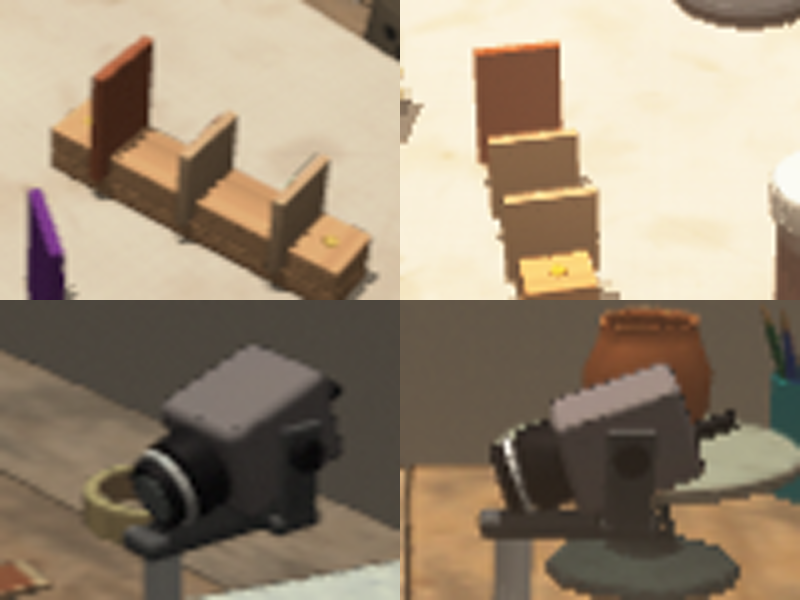

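The mosaic shows the tall tile's back in the far (+y) slot: top corners about (103,75) and (152,40) in the scene crop, and (475,52) and (560,46) in the side crop. The lens front is at about (152,492) in the scene crop and (502,480) in the side crop. The head's corners are also visible. I'll fit both models by least squares.

```bash
cat > fit.py <<'E'
from h import *
from scipy.optimize import least_squares
from scipy.spatial.transform import Rotation as Ro
C={n:pickle.load(open(f'pics/{n}1.pkl','rb')) for n in('scene','side')}
def proj(n,X):
    d=C[n]; p=d['K']@(d['R']@X+d['t']); return p[:2]/p[2]
S1=lambda u,v:('scene',(255+u/4,240+v/4)); D1=lambda u,v:('side',(235+(u-400)/4,255+v/4))
S2=lambda u,v:('scene',(235+u/5,105+(v-300)/5)); D2=lambda u,v:('side',(300+(u-400)/5,140+(v-300)/5))
def rackpt(p,q):
    return np.r_[p[0],p[1],0]+Ro.from_euler('z',p[2]).apply(q)
# bar frame; tall tile slot y=50, back face at 47, height 12..74
R=[(S1(52,130),(-16,81,26)),(S1(52,163),(-16,81,0)),(S1(372,238),(16,-81,26)),(S1(340,265),(-16,-81,26)),
 (S1(93,76),(-21,53,74)),(S1(152,40),(21,50,74)),(S1(103,76),(-21,47,74)),
 (D1(476,53),(-21,47,74)),(D1(560,47),(21,47,74)),(D1(518,292),(-16,-81,26)),(D1(601,289),(16,-81,26)),
 (D1(488,140),(-21,-3,54)),(D1(578,133),(21,-3,54)),(D1(505,198),(-21,-53,54)),(D1(598,190),(21,-53,54))]
def fr(p): return np.concatenate([proj(m[0],rackpt(p,np.array(q)))-m[1] for m,q in R])
r=least_squares(fr,[500,0,0],loss='soft_l1'); print('rack',r.x.round(3)); print(r.fun.reshape(-1,2).round(1).tolist())
def hd(p,q): # head frame about tilt axis
    x,y,yw,t=p[:4]
    # positive tilt: -x axis goes down => rotation about y by -t
    return np.r_[x,y,0]+Ro.from_euler('z',yw).apply(np.r_[50,0,220]+Ro.from_euler('y',-t).apply(q))
H=lambda p:[(S2(152,492),(-60,0,0)),(D2(502,480),(-60,0,0)),
 (S2(308,447),(0,-30,0)),(D2(632,460),(0,-30,0)),
 (S2(165,410),(p[4],27,p[6])),(S2(222,440),(p[4],-27,p[6])),(S2(255,346),(p[4]+60,27,p[6])),(S2(330,380),(p[4]+60,-27,p[6])),
 (D2(553,408),(p[4],27,p[6])),(D2(557,433),(p[4],-27,p[6])),(D2(668,366),(p[4]+60,27,p[6])),(D2(685,399),(p[4]+60,-27,p[6]))]
def fh(p):
    o=[proj(m[0],hd(p,np.array(q)))-m[1] for m,q in H(p)]
    o+=[proj('scene',np.r_[p[0],p[1],3])-(267,218.5),proj('side',np.r_[p[0],p[1],3])-(321.5,252.5)]
    o+=[np.r_[(p[5]),0]]
    return np.concatenate(o)
if __name__=='__main__':
    h=least_squares(fh,[650,200,0,.2,-30,0,23],loss='soft_l1'); print('cam',h.x.round(3)); print(h.fun.reshape(-1,2).round(1).tolist())
    p=h.x; L=hd(p,np.array([-60.,0,0])); F=hd(p,np.array([-160.,0,0])); print('lens',L.round(1),'focus',F.round(1))
    J=h.jac; print('sd',np.sqrt(np.diag(np.linalg.pinv(J.T@J))).round(3))
E
python3 fit.py
```

```text
rack [ 549.378 -120.134   75.617]
[[-0.0, -1.3], [-0.2, 0.6], [0.6, -0.9], [-0.4, 2.1], [0.1, -0.5], [-0.2, -1.3], [0.2, 0.7], [-0.2, 0.0], [0.1, -0.6], [1.6, 0.3], [-0.7, -1.3], [0.2, 0.6], [0.1, -0.1], [-0.7, 1.0], [-0.2, 0.3]]
cam [ 6.60964e+02  1.37089e+02 -2.90000e-02  3.23000e-01 -3.08990e+01
  0.00000e+00  1.73640e+01]
[[0.5, 0.2], [-0.1, -1.1], [-2.0, -0.2], [-0.1, -1.6], [-1.4, 0.1], [2.2, 1.2], [0.4, 0.1], [0.8, -0.3], [-0.8, -0.4], [-0.8, 0.4], [1.1, 0.1], [-0.2, -1.0], [0.4, -0.4], [0.2, -0.3], [0.0, 0.0]]
lens [654.1 137.3 201. ] focus [559.3 140.  169.3]
sd [1.282 2.27  0.033 0.027 1.734 1.    1.318]
```

```bash
cat > plan.py <<'E'
import sys
from h import *
# usage: plan.py N x y z yaw : N equal rows from the measured pose
def plan(N,x,y,z,yaw):
    o=get_obs(); p=np.array(o['tool_pos']); w=o['tcp_rot'][2]; d=np.array([x,y,z])-p
    dy=(yaw-w+np.pi)%(2*np.pi)-np.pi
    for i in range(N):
        a=w+dy*i/N; c,s=np.cos(a),np.sin(a)
        v=np.array([c*d[0]+s*d[1],s*d[0]-c*d[1],-d[2]])/N/1000
        print('tx %.4f ty %.4f tz %.4f spin %.2f'%(*v,-np.degrees(dy)/N))
plan(int(sys.argv[1]),*map(float,sys.argv[2:]))
E
python3 plan.py 15 538 -71 165 1.79
```

```text
tx -0.0354 ty -0.0273 tz 0.0050 spin 3.84
tx -0.0371 ty -0.0248 tz 0.0050 spin 3.84
tx -0.0387 ty -0.0223 tz 0.0050 spin 3.84
tx -0.0401 ty -0.0197 tz 0.0050 spin 3.84
tx -0.0413 ty -0.0169 tz 0.0050 spin 3.84
tx -0.0424 ty -0.0141 tz 0.0050 spin 3.84
tx -0.0432 ty -0.0113 tz 0.0050 spin 3.84
tx -0.0439 ty -0.0083 tz 0.0050 spin 3.84
tx -0.0443 ty -0.0054 tz 0.0050 spin 3.84
tx -0.0446 ty -0.0024 tz 0.0050 spin 3.84
tx -0.0446 ty 0.0006 tz 0.0050 spin 3.84
tx -0.0445 ty 0.0036 tz 0.0050 spin 3.84
tx -0.0442 ty 0.0066 tz 0.0050 spin 3.84
tx -0.0436 ty 0.0095 tz 0.0050 spin 3.84
tx -0.0429 ty 0.0124 tz 0.0050 spin 3.84
```

```bash
python3 -m creep '[{"hand":1,"tx":-0.035,"ty":-0.027,"tz":0.005,"spin":3.8},{"hand":1,"tx":-0.037,"ty":-0.025,"tz":0.005,"spin":3.8},{"hand":1,"tx":-0.039,"ty":-0.022,"tz":0.005,"spin":3.8},{"hand":1,"tx":-0.040,"ty":-0.020,"tz":0.005,"spin":3.8},{"hand":1,"tx":-0.041,"ty":-0.017,"tz":0.005,"spin":3.8}]'
python3 -m creep '[{"hand":1,"tx":-0.042,"ty":-0.014,"tz":0.005,"spin":3.8},{"hand":1,"tx":-0.043,"ty":-0.011,"tz":0.005,"spin":3.8},{"hand":1,"tx":-0.044,"ty":-0.008,"tz":0.005,"spin":3.8},{"hand":1,"tx":-0.044,"ty":-0.005,"tz":0.005,"spin":3.8},{"hand":1,"tx":-0.0445,"ty":-0.002,"tz":0.005,"spin":3.8}]'
python3 plan.py 5 538 -71 165 1.79
```

```text
time: 0.78
tool_pos: [298.3, 304.9, 215.5]
tcp_rot: [3.142, 0.0, 2.462]
contact_force: [0.2, -0.1, 0.9]
grip_width: 91.9
finger_force: 0.0
time: 1.4
tool_pos: [419.9, 118.8, 190.5]
tcp_rot: [3.141, -0.0, 2.13]
contact_force: [1.3, 0.8, 0.4]
grip_width: 91.6
finger_force: 0.0
tx -0.0447 ty -0.0001 tz 0.0051 spin 3.90
tx -0.0446 ty 0.0029 tz 0.0051 spin 3.90
tx -0.0443 ty 0.0059 tz 0.0051 spin 3.90
tx -0.0438 ty 0.0089 tz 0.0051 spin 3.90
tx -0.0431 ty 0.0119 tz 0.0051 spin 3.90
```

```bash
python3 -m creep '[{"hand":1,"tx":-0.0445,"ty":0.000,"tz":0.005,"spin":3.9},{"hand":1,"tx":-0.0445,"ty":0.003,"tz":0.005,"spin":3.9},{"hand":1,"tx":-0.044,"ty":0.006,"tz":0.005,"spin":3.9},{"hand":1,"tx":-0.044,"ty":0.009,"tz":0.005,"spin":3.9},{"hand":1,"tx":-0.043,"ty":0.012,"tz":0.005,"spin":3.9}]'
python3 - <<'E'
from h import *
snap('wrist','w2'); o=get_obs(); print(o['tool_pos'],o['tcp_rot'],o['joint_positions'])
im=cv2.imread('pics/w2.png'); cv2.imwrite('pics/w2c.png',cv2.resize(im,(800,600),interpolation=cv2.INTER_CUBIC))
E
```

```text
time: 2.02
tool_pos: [538.5, -70.0, 165.3]
tcp_rot: [-3.141, -0.0, 1.79]
contact_force: [0.8, 0.9, 0.6]
grip_width: 91.7
finger_force: 0.0
[541.07524971 -74.49394145 164.71784531] [3.14011749e+00 2.83892380e-03 1.78476754e+00] [-0.27614069  0.45037173  1.57929203 -0.00202184  1.10929184 -0.48921607]
```

View pics/w2c.png

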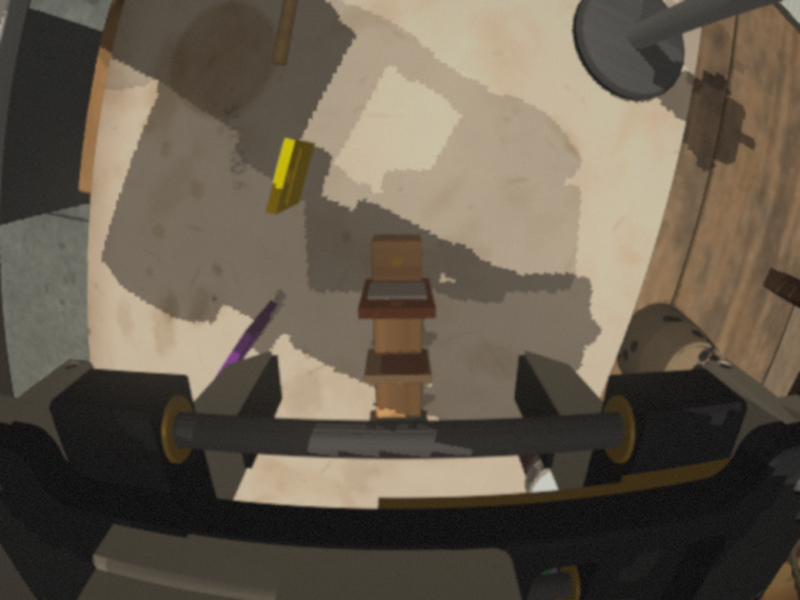

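In the wrist picture, the tall tile's top edge runs from (359,316) to (435,316), with the grey-white glaze above it at (397,291). The bar's +y end has its corners at (371,236) and (421,236). I'll turn these into positions.

```bash
cat > wr.py <<'E'
from h import *
def ray(d,u,v):
    K=d['K']; x=(u-K[0,2])/K[0,0]; y=(v-K[1,2])/K[1,1]; th=np.hypot(x,y); s=np.sin(th)/th if th else 1
    return -d['R'].T@d['t'], d['R'].T@np.array([x*s,y*s,np.cos(th)])
def onz(d,u,v,z):
    o,r=ray(d,u,v); return o+r*(z-o[2])/r[2]
def wproj(d,X):
    c=d['R']@X+d['t']; th=np.arctan2(np.hypot(c[0],c[1]),c[2]); a=np.arctan2(c[1],c[0]); K=d['K']
    return np.array([K[0,2]+K[0,0]*th*np.cos(a),K[1,2]+K[1,1]*th*np.sin(a)])
E
python3 - <<'E'
from wr import *
d=pickle.load(open('pics/w2.pkl','rb')); k=1.42857
for n,u,v,z in [('backL',359,316,74),('backR',435,316,74),('frL',361,303,74),('frR',433,303,74),('barL',371,236,26),('barR',421,236,26),('barL2',374,318,26),('t2L',365,376,54),('t2R',430,376,54),('foot',632,42,5)]:
    print(n,onz(d,u/k,v/k,z).round(1))
p=[549.4,-120.1,.219]
from scipy.spatial.transform import Rotation as Ro
for q in [(-21,47,74),(21,47,74),(-16,81,26),(16,81,26)]: print(q,(np.r_[p[0],p[1],0]+Ro.from_euler('z',p[2]).apply(q)).round(1))
o=get_obs();print(o['tool_pos'],o['tcp_rot'],d['t'])
E
```

```text
backL [519.3 -76.1  74. ]
backR [559.2 -67.3  74. ]
frL [518.9 -68.7  74. ]
frR [556.3 -60.4  74. ]
barL [515.9 -40.9  26. ]
barR [546.  -34.2  26. ]
barL2 [528.6 -93.   26. ]
t2L [ 530.  -121.2   54. ]
t2R [ 569.  -112.5   54. ]
foot [661.3 135.8   5. ]
(-21, 47, 74) [518.7 -78.8  74. ]
(21, 47, 74) [559.7 -69.7  74. ]
(-16, 81, 26) [516.2 -44.5  26. ]
(16, 81, 26) [547.4 -37.6  26. ]
[541.07524971 -74.49394145 164.71784531] [3.14011749e+00 2.83892380e-03 1.78476754e+00] [-511.14002213 -191.15768152  263.28519562]
```

```bash
python3 - <<'E'
from h import *
C={n:pickle.load(open(f'pics/{n}1.pkl','rb')) for n in('scene','side')}
for n,u,v in [('scene',262,312),('scene',270,328),('side',207,319),('side',221,312)]:
    d=C[n]; r=d['R'].T@np.linalg.solve(d['K'],[u,v,1.]); o=-d['R'].T@d['t']; print(n,(o-r*o[2]/r[2]).round())
E
python3 plan.py 4 538.5 -70.2 53 1.788
```

```text
scene [ 455. -104.    0.]
scene [ 442. -143.    0.]
side [ 435. -141.    0.]
side [ 457. -118.   -0.]
tx 0.0012 ty -0.0004 tz 0.0279 spin -0.05
tx 0.0012 ty -0.0004 tz 0.0279 spin -0.05
tx 0.0012 ty -0.0004 tz 0.0279 spin -0.05
tx 0.0012 ty -0.0004 tz 0.0279 spin -0.05
```

```bash
python3 -m creep '[{"hand":0.75,"tx":0.005,"ty":-0.0015,"tz":0.020,"spin":0},{"hand":0.75,"tz":0.030},{"hand":0.75,"tz":0.030},{"hand":0.75,"tz":0.0215},{"hand":0.75,"tz":0.010}]'; python3 -m creep '[{"hand":0.75}]'
python3 - <<'E'
from wr import *
snap('wrist','w3'); o=get_obs(); print(o['tool_pos'],o['tcp_rot'])
im=cv2.imread('pics/w3.png')[130:370,120:440]; cv2.imwrite('pics/w3c.png',cv2.resize(im,(800,600),interpolation=cv2.INTER_CUBIC))
E
```

```text
[539.50226782 -72.15718824 164.719739  ] [3.14145484e+00 9.22815135e-04 1.78747242e+00]invalid input at $[1]: expected keys hand, tx, ty, tz, spin
invalid input at $[0]: expected keys hand, tx, ty, tz, spin
```

View pics/w3c.png

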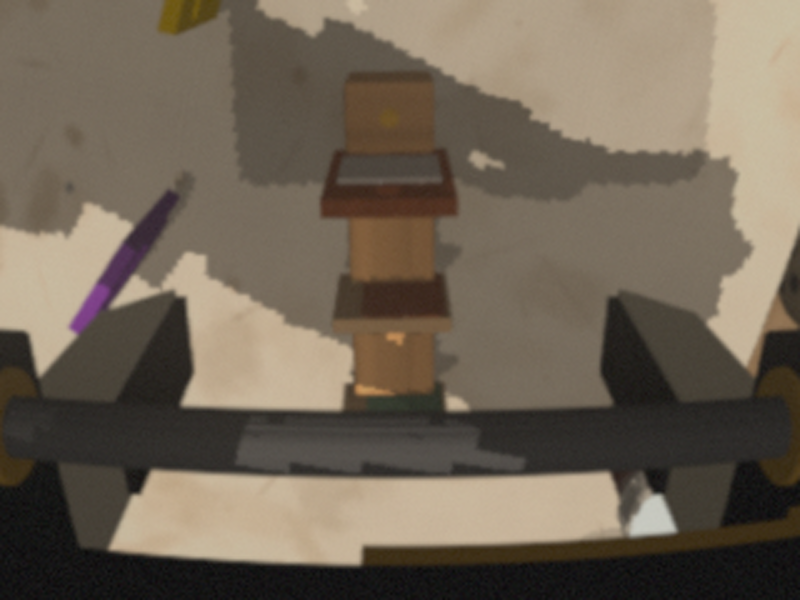

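This is still the hover view, because the rows were refused: every key is needed. The tile's back top corners are at crop (321,215) and (457,215), so I'll measure again now that the arm has settled.

```bash
python3 - <<'E'
from wr import *
d=pickle.load(open('pics/w3.pkl','rb'))
for n,u,v,z in [('backL',321,215,74),('backR',457,215,74),('frL',325,194,74),('frR',454,194,74),('barL',345,74,26),('barR',433,74,26)]:
    print(n,onz(d,120+u/2.5,130+v/2.5,z).round(1))
E
python3 -m creep '[{"hand":0.75,"tx":0,"ty":0,"tz":0.020,"spin":0},{"hand":0.75,"tx":0,"ty":0,"tz":0.02,"spin":0},{"hand":0.75,"tx":0,"ty":0,"tz":0,"spin":0}]'
```

```text
backL [519.1 -76.8  74. ]
backR [559.6 -68.1  74. ]
frL [519. -70.  74.]
frR [557.1 -61.7  74. ]
barL [516.5 -40.9  26. ]
barR [546.6 -34.4  26. ]
time: 2.5
tool_pos: [536.6, -67.8, 124.4]
tcp_rot: [-3.138, -0.002, 1.793]
contact_force: [0.4, 0.7, -0.0]
grip_width: 69.9
finger_force: 0.0
```

```bash
python3 -m creep '[{"hand":0.75,"tx":0,"ty":0,"tz":0.024,"spin":0},{"hand":0.75,"tx":0,"ty":0,"tz":0.024,"spin":0},{"hand":0.75,"tx":0,"ty":0,"tz":0.024,"spin":0},{"hand":0.75,"tx":0,"ty":0,"tz":0,"spin":0},{"hand":0.75,"tx":0,"ty":0,"tz":0,"spin":0}]'
python3 - <<'E'
from h import *
for i in range(1): print(get_obs()['tool_pos'],get_obs()['tcp_rot'])
E
```

```text
time: 3.12
tool_pos: [538.7, -68.7, 55.0]
tcp_rot: [3.14, 0.001, 1.793]
contact_force: [0.2, 0.1, 0.3]
grip_width: 68.8
finger_force: 0.0
[538.68749534 -68.67113763  54.99675101] [3.14000400e+00 7.23235166e-04 1.79261193e+00]
```

```bash
python3 -m creep '[{"hand":0.55,"tx":0,"ty":0,"tz":0,"spin":0},{"hand":0.5,"tx":0,"ty":0,"tz":0,"spin":0},{"hand":0.45,"tx":0,"ty":0,"tz":0,"spin":0},{"hand":0.4,"tx":0,"ty":0,"tz":0,"spin":0},{"hand":0.35,"tx":0,"ty":0,"tz":0,"spin":0}]'
```

```text
time: 3.75
tool_pos: [538.1, -68.8, 54.0]
tcp_rot: [3.141, 0.0, 1.792]
contact_force: [-1.1, -0.6, 3.0]
grip_width: 41.7
finger_force: 30.0
```

```bash
python3 -m creep '[{"hand":0.2,"tx":0,"ty":0,"tz":0,"spin":0},{"hand":0.0,"tx":0,"ty":0,"tz":0,"spin":0},{"hand":0.0,"tx":0,"ty":0,"tz":0,"spin":0}]'
```

```text
time: 4.12
tool_pos: [538.1, -68.8, 54.0]
tcp_rot: [3.141, 0.0, 1.792]
contact_force: [-0.8, 0.4, 5.2]
grip_width: 41.6
finger_force: 30.0
```

Run:
```python
from h import *
def crop(f,x,y,g):
    c=cv2.imread(f'pics/{f}.png')[y:y+50,x:x+50].astype(float); c=255*(np.clip(c,0,255)/255)**g
    return cv2.resize(c.astype('uint8'),(400,400),interpolation=cv2.INTER_LANCZOS4)
cv2.imwrite('pics/head.png',np.hstack([crop('scene1',258,108,.5),crop('side1',316,146,.5)]))
```

```text
(no output)
```

View pics/head.png

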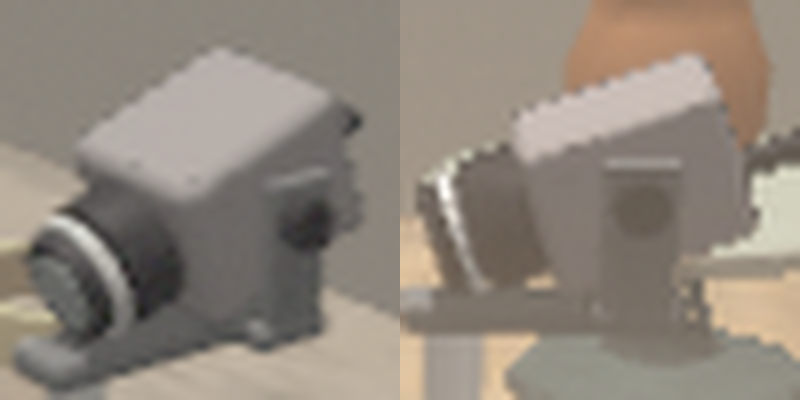

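The enlarged head shows the top face clearly: scene (78,155), (181,196), (335,100), (222,47), and side (515,118), (530,163), (718,100), (695,55). The pivot is at (308,218) and (642,210), and the lens front at (63,285) and (440,232).

```bash
cat > fit2.py <<'E'
from fit import *
S=lambda u,v:('scene',(258+(u+.5)/8-.5,108+(v+.5)/8-.5)); D=lambda u,v:('side',(316+(u-399.5)/8-.5,146+(v+.5)/8-.5))
H=lambda f,t:[(S(63,285),(-60,0,0)),(D(440,232),(-60,0,0)),(S(308,218),(0,-31,0)),(D(642,210),(0,-31,0)),
 (S(78,155),(f,27,t)),(S(181,197),(f,-27,t)),(S(222,46),(f+60,27,t)),(S(336,100),(f+60,-27,t)),
 (D(514,117),(f,27,t)),(D(529,164),(f,-27,t)),(D(695,54),(f+60,27,t)),(D(719,100),(f+60,-27,t))]
def f2(p):
    off={'scene':p[6:8],'side':p[8:10]}
    o=[proj(m[0],hd(p,np.array(q)))+off[m[0]]-m[1] for m,q in H(p[4],p[5])]
    o+=[proj('scene',np.r_[p[0],p[1],3])+off['scene']-(267,218.5),proj('side',np.r_[p[0],p[1],3])+off['side']-(321.5,252.5)]
    o+=[p[6:8],p[8:10],np.r_[(p[5]-23)/5,0]]
    return np.concatenate(o)
h=least_squares(f2,[660,137,0,.3,-30,20,0,0,0,0],loss='soft_l1',f_scale=.5); p=h.x
print(p.round(3)); print(h.fun.reshape(-1,2).round(1).tolist())
print('lens',hd(p,np.array([-60.,0,0])).round(1),'focus',hd(p,np.array([-160.,0,0])).round(1))
E
python3 fit2.py | tail -4
```

```text
[ 6.60677e+02  1.37288e+02 -3.70000e-02  3.13000e-01 -3.26060e+01
  2.10860e+01 -1.11000e-01  1.28000e-01  1.10000e-01  3.63000e-01]
[[0.1, 0.3], [-0.4, 0.4], [-1.4, -0.3], [0.4, -0.9], [-1.8, -0.9], [0.2, 1.0], [0.2, 0.2], [1.3, -0.1], [-1.0, -0.1], [-2.4, -0.1], [1.3, 0.2], [0.2, -0.1], [0.1, -0.2], [0.2, 0.0], [-0.1, 0.1], [0.1, 0.4], [-0.4, 0.0]]
lens [653.6 137.6 201.5] focus [558.5 141.1 170.8]
```

```bash
python3 -m creep '[{"hand":0,"tx":0,"ty":0,"tz":-0.004,"spin":0},{"hand":0,"tx":0,"ty":0,"tz":-0.004,"spin":0},{"hand":0,"tx":0,"ty":0,"tz":0,"spin":0}]'
```

```text
time: 4.5
tool_pos: [538.1, -68.7, 61.9]
tcp_rot: [3.141, 0.0, 1.792]
contact_force: [0.7, 0.3, -1.0]
grip_width: 41.7
finger_force: 30.0
```

```bash
cat > fit3.py <<'E'
from fit2 import *
def H3(f,t,l,w): return [(m,(f+l if q[0]==f+60 else q[0], np.sign(q[1])*w/2 if q[2]==t else q[1],q[2])) for m,q in H(f,t)]
def f3(p):
    off={'scene':p[6:8],'side':p[8:10]}
    o=[proj(m[0],hd(p,np.array(q)))+off[m[0]]-m[1] for m,q in H3(p[4],p[5],p[10],p[11])]
    o+=[proj('scene',np.r_[p[0],p[1],3])+off['scene']-(267,218.5),proj('side',np.r_[p[0],p[1],3])+off['side']-(321.5,252.5)]
    return np.concatenate(o+[p[6:10],[(p[5]-23)/5,0]])
h=least_squares(f3,[660,137,0,.3,-30,20,0,0,0,0,58,52],loss='soft_l1',f_scale=.5); p=h.x
print('free',p.round(3)); print(h.fun.reshape(-1,2).round(1).tolist())
print('lens',hd(p,np.array([-60.,0,0])).round(1),'focus',hd(p,np.array([-160.,0,0])).round(1))
J=h.jac; print('sd',np.sqrt(np.diag(np.linalg.pinv(J.T@J))).round(3)*.5)
E
python3 fit3.py | tail -6
```

```text
2.04950e+01 -1.62000e-01  7.10000e-02  1.45000e-01  2.65000e-01
  5.57940e+01  4.87540e+01]
[[0.2, 0.5], [-0.4, 0.4], [-1.5, -0.4], [0.6, -1.0], [-0.2, -0.9], [0.7, 0.2], [0.1, 0.8], [-0.0, -0.1], [0.0, 0.0], [-0.9, -0.6], [0.6, 0.6], [-0.3, -0.2], [0.1, -0.1], [0.1, 0.0], [-0.2, 0.1], [0.1, 0.3], [-0.5, 0.0]]
lens [653.3 136.7 201.4] focus [558.2 138.3 170.4]
sd [1.309  1.985  0.0215 0.017  1.2125 0.936  0.4725 0.377  0.4605 0.356
 1.1435 2.1145]
```

```bash
python3 -m creep '[{"hand":0,"tx":-0.003,"ty":0,"tz":0,"spin":0},{"hand":0,"tx":-0.003,"ty":0,"tz":0,"spin":0},{"hand":0,"tx":-0.003,"ty":0,"tz":0,"spin":0}]'; python3 -m creep '[{"hand":0,"tx":-0.003,"ty":0,"tz":0,"spin":0},{"hand":0,"tx":-0.003,"ty":0,"tz":0,"spin":0},{"hand":0,"tx":0,"ty":0,"tz":0,"spin":0}]'
```

```text
time: 4.88
tool_pos: [539.4, -75.6, 61.5]
tcp_rot: [-3.141, -0.004, 1.792]
contact_force: [-0.6, 9.0, 1.8]
grip_width: 41.5
finger_force: 30.0
time: 5.25
tool_pos: [540.6, -81.5, 61.1]
tcp_rot: [-3.141, -0.004, 1.792]
contact_force: [-0.1, 8.3, -0.3]
grip_width: 41.5
finger_force: 30.0
```

```bash
python3 -m creep '[{"hand":0,"tx":0,"ty":0,"tz":-0.015,"spin":0},{"hand":0,"tx":0,"ty":0,"tz":-0.035,"spin":0},{"hand":0,"tx":0,"ty":0,"tz":-0.05,"spin":0},{"hand":0,"tx":0,"ty":0,"tz":-0.02,"spin":0},{"hand":0,"tx":0,"ty":0,"tz":0,"spin":0}]'
python3 - <<'E'
from h import *
for n in('wrist','scene','side'): snap(n,n+'4')
o=get_obs(); print(o['tool_pos'],o['tcp_rot'])
w=cv2.imread('pics/wrist4.png'); s=cv2.imread('pics/scene4.png'); e=cv2.imread('pics/side4.png')
r=lambda c,k:cv2.resize(c,None,fx=k,fy=k,interpolation=cv2.INTER_LANCZOS4)
# project TCP to find crop
p=np.array(o['tool_pos'])
c=[]
for n,im in(('scene',s),('side',e)):
    d=pickle.load(open(f'pics/{n}4.pkl','rb')); q=d['K']@(d['R']@(p-[0,0,15])+d['t']); u,v=(q[:2]/q[2]).astype(int)
    x,y=u-25,v-25; print(n,x,y); g=255*(im[y:y+50,x:x+50]/255.)**.5; c.append(r(g.astype('uint8'),6))
a=np.vstack(c); b=r(w[90:290,190:356],3)
cv2.imwrite('pics/m4.png',np.hstack([a,b[:600]]))
E
```

```text
time: 5.88
tool_pos: [542.3, -84.0, 183.9]
tcp_rot: [3.138, 0.003, 1.792]
contact_force: [-0.1, 0.1, -0.8]
grip_width: 41.7
finger_force: 30.0
[540.60646539 -83.31307095 180.61948992] [-3.13984280e+00 -9.03972086e-04  1.79208310e+00]
scene 268 190
side 238 200
```

View pics/m4.png

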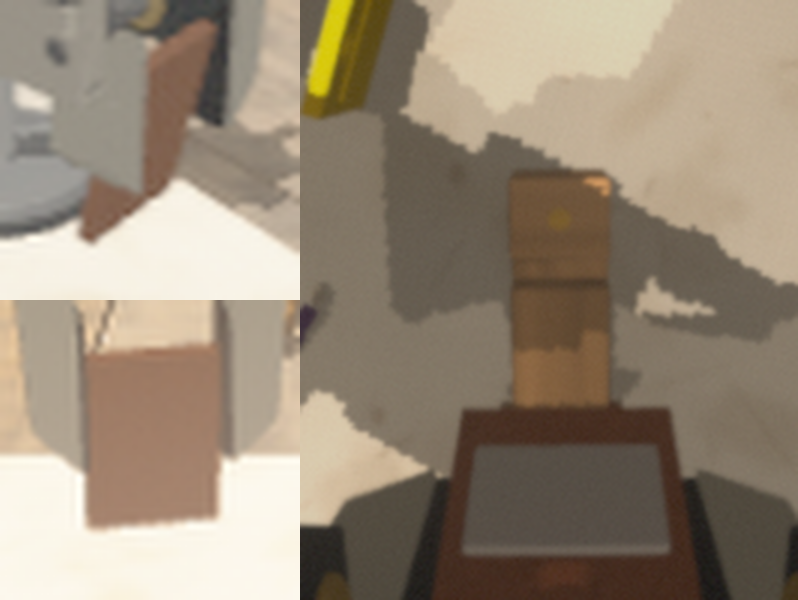

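The wrist view shows the tile's bottom front corners at (463,409) and (668,408), and the glaze face corners at (473,445), (658,443), (463,545) and (668,545). The side view shows the back face corners at (88,353), (215,345), (88,527) and (217,518). I'll fit the tilt of the tile in the hand.

```bash
cat > tile.py <<'E'
from wr import *
from scipy.optimize import least_squares
from scipy.spatial.transform import Rotation as Ro
W=pickle.load(open('pics/wrist4.pkl','rb')); Sd=pickle.load(open('pics/side4.pkl','rb'))
o=get_obs(); P=np.array([541,-83.5,181.]); Rt=Ro.from_euler('xyz',[np.pi,0,1.792])
# tile axes in tool frame at tilt 0: tile z = tool x (face), tile y = -tool z, tile x = y cross z
B=np.array([np.cross([0,0,-1],[1,0,0]),[0,0,-1],[1,0,0]]).T
def pose(p): # p=tilt, offset(tool mm), small yaw, roll
    R=Rt*Ro.from_euler('yzx',[p[0],p[4],p[5]])*Ro.from_matrix(B); return R, P+Rt.apply(p[1:4])
wp=lambda u,v:(190+(u-299)/3-.33,90+(v+1)/3-.33)
M=[((463,409),(-21,-31,6)),((668,408),(21,-31,6)),((473,445),(-17,-15,8)),((658,443),(17,-15,8)),((463,544),(-17,15,8)),((668,544),(17,15,8))]
sp=lambda u,v:(238+u/6-.4,200+(v-300)/6-.4)
MS=[((88,353),(-21,31,0)),((215,345),(21,31,0)),((88,527),(-21,-31,0)),((217,518),(21,-31,0))]
def f(p,useside):
    R,t=pose(p); r=[]
    # face seen from front by wrist: which image side is tile +x? resolved by sign sg
    for (u,v),q in M: r.append(wproj(W,t+R.apply(np.array(q)*[sg,1,1]))-wp(u,v))
    if useside:
        for (u,v),q in MS:
            c=Sd['K']@(Sd['R']@(t+R.apply(np.array(q)*[sg,1,1]))+Sd['t']); r.append((c[:2]/c[2]-sp(u,v)))
    return np.concatenate(r+[np.r_[p[4],p[5]]*30])
for sg in(-1,1):
  for us in(0,1):
    h=least_squares(f,[.3,0,0,0,0,0],args=(us,),loss='soft_l1'); print(sg,us,h.x.round(3),h.cost.round(2)); 
    if h.cost<20: print(h.fun.round(1), np.sqrt(np.diag(np.linalg.inv(h.jac.T@h.jac))).round(3)); R,t=pose(h.x); print('normal',R.apply([0,0,1]).round(3),'glaze',(t+R.apply([0,0,6])).round(1))
E
python3 tile.py
```

```text
-1 0 [ 1.860e-01 -1.820e-01  1.995e+00  1.058e+01 -4.000e-03 -5.000e-03] 0.96
[-0.1  0.   0.   0.1  0.9 -0.3 -0.9  0.1 -0.4  0.2  0.5 -0.1 -0.1 -0.1] [0.017 1.149 0.288 2.411 0.014 0.012]
normal [-0.221  0.958  0.185] glaze [541.7 -77.5 171.5]
-1 1 [ 1.790e-01  4.370e-01  1.849e+00  9.290e+00 -2.000e-03 -4.000e-03] 4.83
[-0.5  0.   0.   0.2  0.4 -0.4 -0.9  0.1 -1.   0.   0.6 -0.1  0.5  0.5
  2.3  0.   1.3 -0.   1.8 -0.5 -0.  -0.1] [0.014 0.458 0.307 0.868 0.014 0.013]
normal [-0.218  0.96   0.178] glaze [541.4 -76.9 172.8]
1 0 [ 1.0450e+00 -7.1381e+01 -3.2480e+00  1.6980e+02  4.0000e-03 -3.0000e-03] 302.92
1 1 [ 0.202 -1.387 31.653 12.514  0.091  0.162] 465.68
```

```bash
python3 - <<'E'
from h import *
C={n:pickle.load(open(f'pics/{n}1.pkl','rb')) for n in('scene','side')}
for n,u,v in [('scene',230,278),('scene',240,290),('side',227,290),('side',235,285)]:
    d=C[n]; r=d['R'].T@np.linalg.solve(d['K'],[u,v,1.]); o=-d['R'].T@d['t']; print(n,(o-r*o[2]/r[2]).round())
E
python3 -m creep '[{"hand":0,"tx":0.025,"ty":0,"tz":0,"spin":0},{"hand":0,"tx":0.025,"ty":0,"tz":0,"spin":0},{"hand":0,"tx":0,"ty":0,"tz":0,"spin":0},{"hand":0,"tx":0,"ty":0,"tz":0,"spin":0}]'
```

```text
scene [463.  11.   0.]
scene [458. -31.   0.]
side [455. -38.   0.]
side [469. -18.   0.]
time: 6.52
tool_pos: [530.2, -35.0, 181.0]
tcp_rot: [-3.141, -0.0, 1.792]
contact_force: [-0.1, -0.4, -0.3]
grip_width: 41.7
finger_force: 30.0
```

```bash
python3 -m creep '[{"hand":0,"tx":0,"ty":0,"tz":0.04,"spin":0},{"hand":0,"tx":0,"ty":0,"tz":0.05,"spin":0},{"hand":0,"tx":0,"ty":0,"tz":0.031,"spin":0},{"hand":0,"tx":0,"ty":0,"tz":0,"spin":0}]';  python3 -m creep '[{"hand":0,"tx":-0.004,"ty":0,"tz":0,"spin":0},{"hand":0,"tx":-0.004,"ty":0,"tz":0,"spin":0}]';python3 -m creep '[{"hand":0,"tx":-0.002,"ty":0,"tz":0,"spin":0},{"hand":0,"tx":0,"ty":0,"tz":0,"spin":0}]'
```

```text
time: 7.02
tool_pos: [528.8, -35.1, 58.4]
tcp_rot: [-3.137, -0.002, 1.791]
contact_force: [-0.8, 0.3, -0.1]
grip_width: 41.5
finger_force: 30.0
time: 7.28
tool_pos: [533.3, -43.1, 62.3]
tcp_rot: [3.139, 0.001, 1.792]
contact_force: [0.6, -0.2, -0.8]
grip_width: 42.1
finger_force: 30.0
time: 7.52
tool_pos: [532.8, -44.6, 61.3]
tcp_rot: [3.141, 0.0, 1.792]
contact_force: [-0.0, 0.2, -0.8]
grip_width: 41.6
finger_force: 30.0
```

```bash
for i in 1 2; do python3 -m creep '[{"hand":0,"tx":-0.0015,"ty":0,"tz":0,"spin":0},{"hand":0,"tx":0,"ty":0,"tz":0,"spin":0}]' | grep -E 'pos|force'; done
```

```text
tool_pos: [532.8, -45.8, 60.8]
contact_force: [0.5, 0.6, 0.2]
finger_force: 30.0
tool_pos: [532.9, -46.6, 60.6]
contact_force: [0.2, 5.8, 1.2]
finger_force: 30.0
```

```bash
python3 -m creep '[{"hand":0,"tx":-0.0025,"ty":0,"tz":0,"spin":0},{"hand":0,"tx":-0.0025,"ty":0,"tz":0,"spin":0},{"hand":0,"tx":-0.002,"ty":0,"tz":0,"spin":0},{"hand":0,"tx":0,"ty":0,"tz":0,"spin":0}]'; python3 -m creep '[{"hand":0,"tx":0,"ty":0,"tz":-0.02,"spin":0},{"hand":0,"tx":0,"ty":0,"tz":-0.05,"spin":0},{"hand":0,"tx":0,"ty":0,"tz":-0.05,"spin":0},{"hand":0,"tx":0,"ty":0,"tz":0,"spin":0},{"hand":0,"tx":0,"ty":0,"tz":0,"spin":0}]'
python3 - <<'E'
from h import *
d=snap('wrist','wrist5'); o=get_obs(); print(o['tool_pos'],o['tcp_rot'])
w=d['color'][:,:,::-1][190:315,200:350]
g=255*(w/255.)**.6
# automatic: grey glaze mask corners
hsv=cv2.cvtColor(d['color'],cv2.COLOR_RGB2HSV)
for nm in ('wrist4','wrist5'):
    c=pickle.load(open(f'pics/{nm}.pkl','rb'))['color']; h=cv2.cvtColor(c,cv2.COLOR_RGB2HSV); y,x=267-30,278
    print(nm,[tuple(c[v,278]) for v in range(200,300,6)])
E
```

```text
time: 8.52
tool_pos: [534.0, -52.4, 60.2]
tcp_rot: [-3.14, -0.003, 1.792]
contact_force: [-0.4, 10.0, -1.5]
grip_width: 41.4
finger_force: 30.0
time: 9.15
tool_pos: [534.2, -54.2, 180.1]
tcp_rot: [-3.141, -0.0, 1.792]
contact_force: [0.4, -0.0, -1.1]
grip_width: 41.4
finger_force: 30.0
[533.88251931 -54.08935696 179.41815563] [-3.13939782e+00 -7.96422150e-04  1.79220145e+00]
wrist4 [(np.uint8(97), np.uint8(74), np.uint8(50)), (np.uint8(112), np.uint8(83), np.uint8(54)), (np.uint8(127), np.uint8(96), np.uint8(63)), (np.uint8(126), np.uint8(92), np.uint8(60)), (np.uint8(109), np.uint8(81), np.uint8(55)), (np.uint8(72), np.uint8(48), np.uint8(34)), (np.uint8(71), np.uint8(45), np.uint8(33)), (np.uint8(88), np.uint8(78), np.uint8(71)), (np.uint8(86), np.uint8(78), np.uint8(69)), (np.uint8(84), np.uint8(76), np.uint8(67)), (np.uint8(86), np.uint8(77), np.uint8(68)), (np.uint8(86), np.uint8(79), np.uint8(69)), (np.uint8(100), np.uint8(91), np.uint8(81)), (np.uint8(80), np.uint8(49), np.uint8(31)), (np.uint8(78), np.uint8(49), np.uint8(36)), (np.uint8(68), np.uint8(43), np.uint8(28)), (np.uint8(46), np.uint8(45), np.uint8(39))]
wrist5 [(np.uint8(107), np.uint8(79), np.uint8(51)), (np.uint8(107), np.uint8(82), np.uint8(55)), (np.uint8(114), np.uint8(85), np.uint8(57)), (np.uint8(77), np.uint8(49), np.uint8(35)), (np.uint8(88), np.uint8(54), np.uint8(34)), (np.uint8(70), np.uint8(44), np.uint8(31)), (np.uint8(88), np.uint8(81), np.uint8(70)), (np.uint8(89), np.uint8(81), np.uint8(72)), (np.uint8(90), np.uint8(82), np.uint8(73)), (np.uint8(90), np.uint8(82), np.uint8(72)), (np.uint8(89), np.uint8(82), np.uint8(72)), (np.uint8(89), np.uint8(80), np.uint8(71)), (np.uint8(94), np.uint8(82), np.uint8(71)), (np.uint8(82), np.uint8(49), np.uint8(31)), (np.uint8(72), np.uint8(44), np.uint8(33)), (np.uint8(70), np.uint8(43), np.uint8(31)), (np.uint8(50), np.uint8(47), np.uint8(43))]
```

```bash
cat > auto.py <<'E'
from wr import *
def corners(nm):
    c=pickle.load(open(f'pics/{nm}.pkl','rb'))['color'].astype(float); c=cv2.GaussianBlur(c,(3,3),0.6); q=c[:,:,1]/c[:,:,0]
    prof=np.median(q[:,265:292],axis=1)
    m=((q>.77)&(c[:,:,0]>60))[200:300,225:335].astype('uint8'); n,l,s,ce=cv2.connectedComponentsWithStats(m,connectivity=4)
    k=l[60,52]; mm=(l==k); ys,xs=np.nonzero(mm)
    rows=[(y,xs[ys==y].min()-.5,xs[ys==y].max()+.5) for y in range(ys.min()+3,ys.max()-4)]
    A=np.array(rows); L=np.polyfit(A[:,0],A[:,1],1); R=np.polyfit(A[:,0],A[:,2],1)
    y0,y1=[],[]
    for x in range(int(xs.min())+8,int(xs.max())-8): v=ys[xs==x]; y0.append(v.min()-.5); y1.append(v.max()+.5)
    y0,y1=np.median(y0),np.median(y1)
    f=lambda P,y:(np.polyval(P,y)+225,y+200)
    # tile bottom edge row: ratio crossing .70 going up from glaze's lower border
    y=int(y0+200)-3
    while prof[y]<.69: y-=1
    yb=y+ (prof[y]-.69)/(prof[y]-prof[y+1])
    return np.array([f(L,y0),f(R,y0),f(L,y1),f(R,y1)]),yb
if __name__=='__main__':
    for nm in('wrist4','wrist5'): print(nm,*corners(nm))
E
python3 auto.py
```

```text
wrist4 [[247.94823878 237.5       ]
 [308.76399703 237.5       ]
 [242.42788283 275.5       ]
 [313.83629959 275.5       ]] 226.2689312729878
wrist5 [[247.39366087 231.5       ]
 [309.1602607  231.5       ]
 [242.58383467 272.5       ]
 [314.07971257 272.5       ]] 217.17183460184674
```

```bash
cat > tile2.py <<'E'
from auto import *
from scipy.optimize import least_squares
from scipy.spatial.transform import Rotation as Ro
B=np.array([np.cross([0,0,-1],[1,0,0]),[0,0,-1],[1,0,0]]).T
def solve(nm,P,yaw):
    W=pickle.load(open(f'pics/{nm}.pkl','rb')); g,yb=corners(nm); Rt=Ro.from_euler('xyz',[np.pi,0,yaw])
    def pose(p): return Rt*Ro.from_euler('yz',[p[0],p[4]])*Ro.from_matrix(B), np.array(P)+Rt.apply(p[1:4])
    def f(p):
        R,t=pose(p); pr=lambda *q: wproj(W,t+R.apply(q))
        a=[pr(17,-15,8)-g[0],pr(-17,-15,8)-g[1],pr(17,15,6)-g[2],pr(-17,15,6)-g[3],[pr(0,-31,6)[1]-yb]]
        # the hand fixes where the tile sits: weak priors
        return np.concatenate(a+[[p[4]*30,(p[3]-11)/2, (p[1]+3*np.cos(p[0])-(p[3]+5)*np.sin(p[0]))/2]])
    h=least_squares(f,[.3,0,0,10,0]); R,t=pose(h.x)
    print(nm,h.x.round(3),h.fun.round(1)); o=Rt.inv().apply(t+R.apply([0,0,6])-P); print(' glaze centre in tool',o.round(1),'sd',np.sqrt(np.diag(np.linalg.inv(h.jac.T@h.jac)))[0].round(3)); return h.x[0],o
if __name__=='__main__':
    solve('wrist4',[541,-83.5,181.],1.792); solve('wrist5',[533.9,-54.1,179.6],1.792)
E
python3 tile2.py
```

```text
wrist4 [1.980e-01 3.770e-01 1.784e+00 9.087e+00 3.000e-03] [-0.1  0.3 -0.4  0.4  1.2 -0.1 -0.8 -0.1 -0.5  0.1 -1.   0.3]
 glaze centre in tool [6.3 1.8 7.9] sd 0.017
wrist5 [ 0.295  4.227  0.944 11.234 -0.   ] [ 0.2 -0.1 -0.1 -0.2  0.8  0.2 -0.8  0.2  0.2 -0.   0.1  1.2]
 glaze centre in tool [10.   0.9  9.5] sd 0.018
```

```bash
python3 plan.py 11 480 139.7 185 -0.02
```

```text
tx 0.0183 ty -0.0009 tz -0.0005 spin 9.44
tx 0.0179 ty -0.0039 tz -0.0005 spin 9.44
tx 0.0170 ty -0.0068 tz -0.0005 spin 9.44
tx 0.0156 ty -0.0095 tz -0.0005 spin 9.44
tx 0.0139 ty -0.0119 tz -0.0005 spin 9.44
tx 0.0117 ty -0.0140 tz -0.0005 spin 9.44
tx 0.0093 ty -0.0158 tz -0.0005 spin 9.44
tx 0.0066 ty -0.0171 tz -0.0005 spin 9.44
tx 0.0037 ty -0.0179 tz -0.0005 spin 9.44
tx 0.0007 ty -0.0183 tz -0.0005 spin 9.44
tx -0.0023 ty -0.0181 tz -0.0005 spin 9.44
```

```bash
python3 -m creep '[{"hand":0,"tx":0.018,"ty":-0.001,"tz":-0.0005,"spin":9.4},{"hand":0,"tx":0.018,"ty":-0.004,"tz":-0.0005,"spin":9.4},{"hand":0,"tx":0.017,"ty":-0.007,"tz":-0.0005,"spin":9.4},{"hand":0,"tx":0.0155,"ty":-0.0095,"tz":-0.0005,"spin":9.4},{"hand":0,"tx":0.014,"ty":-0.012,"tz":-0.0005,"spin":9.4}]' | tail -5
python3 -m creep '[{"hand":0,"tx":0.0115,"ty":-0.014,"tz":-0.0005,"spin":9.4},{"hand":0,"tx":0.0095,"ty":-0.016,"tz":-0.0005,"spin":9.4},{"hand":0,"tx":0.0065,"ty":-0.017,"tz":-0.0005,"spin":9.4},{"hand":0,"tx":0.0035,"ty":-0.018,"tz":-0.0005,"spin":9.4},{"hand":0,"tx":0.0005,"ty":-0.0185,"tz":-0.0005,"spin":9.4}]' | tail -5
python3 -m creep '[{"hand":0,"tx":-0.0025,"ty":-0.018,"tz":-0.0005,"spin":9.4},{"hand":0,"tx":0,"ty":0,"tz":0,"spin":0},{"hand":0,"tx":0,"ty":0,"tz":0,"spin":0}]'
python3 plan.py 4 549.5 139.7 180 -0.02
```

```text
tool_pos: [508.6, 34.4, 181.4]
tcp_rot: [-3.139, 0.002, 0.966]
contact_force: [0.1, 0.8, 0.4]
grip_width: 41.7
finger_force: 30.0
tool_pos: [483.0, 122.4, 184.0]
tcp_rot: [-3.142, 0.003, 0.146]
contact_force: [0.9, 0.2, -0.9]
grip_width: 41.4
finger_force: 30.0
time: 10.82
tool_pos: [478.6, 138.9, 185.4]
tcp_rot: [3.141, 0.002, -0.009]
contact_force: [-0.1, 0.1, -0.4]
grip_width: 41.5
finger_force: 30.0
tx 0.0177 ty -0.0004 tz 0.0013 spin 0.16
tx 0.0177 ty -0.0004 tz 0.0013 spin 0.16
tx 0.0177 ty -0.0005 tz 0.0013 spin 0.16
tx 0.0177 ty -0.0005 tz 0.0013 spin 0.16
```

Now move 50 mm of the 71 mm, then look.

```bash
python3 -m creep '[{"hand":0,"tx":0.0175,"ty":-0.0005,"tz":0.0015,"spin":0.2},{"hand":0,"tx":0.0175,"ty":-0.0005,"tz":0.0015,"spin":0.2},{"hand":0,"tx":0.015,"ty":-0.0005,"tz":0.0015,"spin":0.2},{"hand":0,"tx":0,"ty":0,"tz":0,"spin":0},{"hand":0,"tx":0,"ty":0,"tz":0,"spin":0}]'
python3 - <<'E'
from h import *
ims=[]
for n in('wrist','scene','side'):
    d=snap(n,n+'6'); ims.append(d['color'][:,:,::-1])
o=get_obs(); print(o['tool_pos'],o['tcp_rot'])
r=lambda c,w,h:cv2.resize(c,(w,h),interpolation=cv2.INTER_LANCZOS4)
g=lambda c:(255*(c/255.)**.6).astype('uint8')
a=r(g(ims[0][0:320,160:400]),450,600)   # 1.875x
s=r(g(ims[1][95:180,205:305]),350,298) # 3.5x
e=r(g(ims[2][135:220,265:365]),350,298)
cv2.imwrite('pics/m6.png',np.hstack([a,np.vstack([s,e,np.zeros((4,350,3),'uint8')])]))
E
```

```text
time: 11.45
tool_pos: [528.3, 139.7, 181.4]
tcp_rot: [3.141, 0.001, -0.022]
contact_force: [-0.9, -0.4, -0.2]
grip_width: 41.5
finger_force: 30.0
[528.3975188  140.02687873 181.82641568] [-3.14157974e+00  1.52000012e-04 -2.24464464e-02]
```

View pics/m6.png

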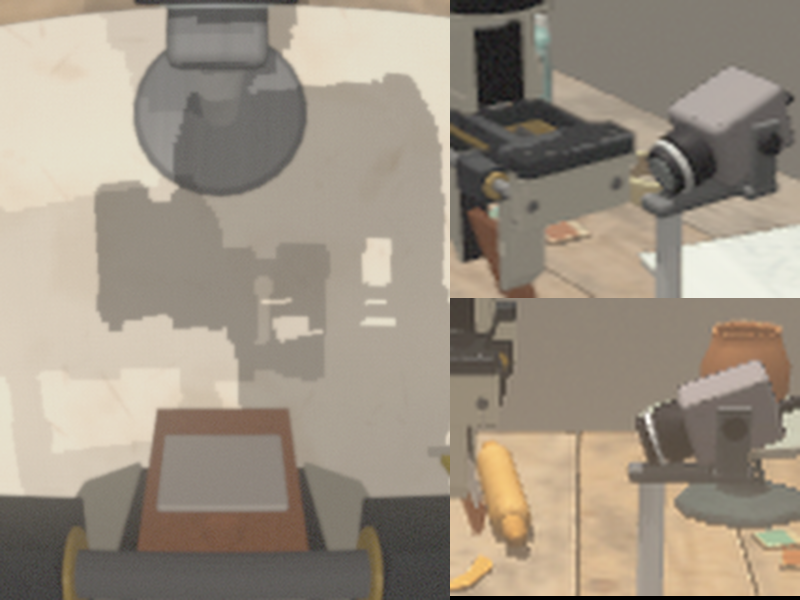

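The wrist view shows the foot, with its centre at about (219.5,113), and the bracket at mid-column 217.5 with its edges nearly parallel to the tile. The glaze spans columns 157–289. The tile leans towards the lens as intended and is well clear of the head.

Run:
```python
from wr import *
d=pickle.load(open('pics/wrist6.pkl','rb')); k=1.875
P=lambda u,v,z:onz(d,160+u/k-.25,v/k-.25,z).round(1)
print('footL',P(134,113,10),'footR',P(305,113,10),'mid',P(219.5,113,6),'front',P(220,195,4))
for z in(185,200): print(z,P(167,35,z),P(268,35,z),'front edge',P(172,67,z),P(262,66,z))
g=cv2.imread('pics/wrist6.png').astype(float); 
c=g[:,:,::-1]; q=c[:,:,1]/c[:,:,0]
m=((q>.8))[205:300,220:340].astype('uint8'); 
from auto import corners
try: print(corners('wrist6'))
except Exception as e: print(e)
```

```text
footL [660.9 181.8  10. ] footR [658.8  95.1  10. ] mid [659.5 138.5   6. ] front [616.3 139.2   4. ]
185 [651.2 150.  185. ] [650.6 127.2 185. ] front edge [643.3 149.  185. ] [643.  128.8 185. ]
200 [646.8 148.8 200. ] [646.3 128.5 200. ] front edge [639.8 147.9 200. ] [639.5 129.9 200. ]
(array([[246.93628724, 231.5       ],
       [309.26646295, 231.5       ],
       [242.75798319, 272.5       ],
       [313.89579832, 272.5       ]]), np.float64(219.4799068898767))
```

```bash
python3 -m creep '[{"hand":0,"tx":0.008,"ty":-0.001,"tz":0.0015,"spin":0},{"hand":0,"tx":0.008,"ty":0,"tz":0,"spin":0},{"hand":0,"tx":0.005,"ty":0,"tz":0,"spin":0},{"hand":0,"tx":0,"ty":0,"tz":0,"spin":0},{"hand":0,"tx":0,"ty":0,"tz":0,"spin":0}]'
python3 - <<'E'
from h import *
ims=[]
for n in('wrist','scene','side'):
    d=snap(n,n+'7'); ims.append(d['color'][:,:,::-1])
o=get_obs(); print(o['tool_pos'],o['tcp_rot'],o['contact_force'])
r=lambda c,w,h:cv2.resize(c,(w,h),interpolation=cv2.INTER_LANCZOS4)
g=lambda c:(255*(c/255.)**.6).astype('uint8')
a=r(g(ims[0][0:320,160:400]),450,600)
s=r(g(ims[1][95:180,205:305]),350,298)
e=r(g(ims[2][145:230,265:365]),350,298)
cv2.imwrite('pics/m7.png',np.hstack([a,np.vstack([s,e,np.zeros((4,350,3),'uint8')])]))
E
```

```text
time: 12.22
tool_pos: [549.7, 140.7, 180.1]
tcp_rot: [-3.142, 0.0, -0.023]
contact_force: [-0.9, -0.0, 0.9]
grip_width: 41.9
finger_force: 30.0
[549.71658055 140.68267509 180.2773034 ] [-3.14151695e+00  1.55486207e-05 -2.28759920e-02] [-0.7626427   0.34040889 -0.77474713]
```

View pics/m7.png

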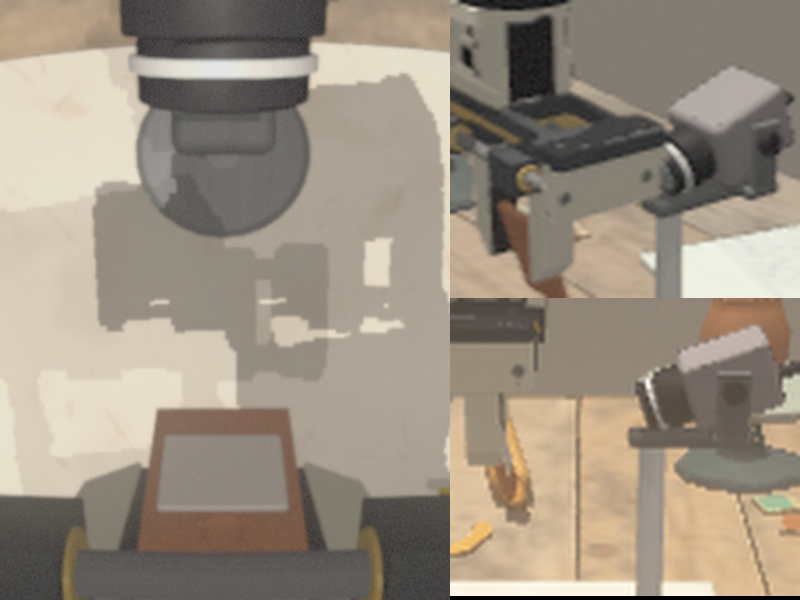

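Run:
```python
from wr import *
from scipy.optimize import least_squares
d=pickle.load(open('pics/wrist7.pkl','rb')); k=1.875
def rim(fx,fy,yw,t,r,back=0):
    c,s=np.cos(yw),np.sin(yw)
    ax=np.array([fx+50*c,fy+50*s,220]); f=np.array([-c*np.cos(t),-s*np.cos(t),-np.sin(t)]); y=np.array([-s,c,0]); u=np.cross(f,y); u=u if u[2]>0 else -u
    a=np.linspace(0,2*np.pi,180); return np.array([wproj(d,ax+f*(60-back)+r*(np.cos(i)*y+np.sin(i)*u)) for i in a])
for t in(.27,.295,.315,.335,.36):
    for r in(20,):
        e=(rim(660.5,138,-.02,t,r)-[160,0])*k
        i=e[:,0].argmin(); j=e[:,0].argmax(); print(t,r,'L',e[i].round(1),'R',e[j].round(1),'low',e[:,1].max().round(1),'top-of-rim',e[45].round(1))
from tile2 import solve
print(corners7:=__import__('auto').corners('wrist7')); solve('wrist7',[549.7,140.7,180.2],-.0226)
```

```text
0.27 20 L [121.2 104.6] R [331.  104.6] low 111.9 top-of-rim [228.3 111.9]
0.295 20 L [122.4 104. ] R [329.7 104.1] low 113.7 top-of-rim [228.2 113.7]
0.315 20 L [123.3 103.4] R [328.6 103.5] low 115.0 top-of-rim [228.1 115. ]
0.335 20 L [124.3 102.8] R [327.6 102.9] low 116.1 top-of-rim [228.  116.1]
0.36 20 L [125.4 101.8] R [326.4 101.9] low 117.2 top-of-rim [227.9 117.2]
(array([[247.04660046, 231.5       ],
       [309.26394194, 231.5       ],
       [242.6302521 , 272.5       ],
       [313.96218487, 272.5       ]]), np.float64(219.7220024371787))
wrist7 [ 2.6700e-01  4.4590e+00 -6.5900e-01  1.1461e+01  1.0000e-03] [ 0.4  0.7 -0.3  0.7  0.5 -0.  -0.6 -0.1 -0.9  0.   0.2  1.5]
 glaze centre in tool [10.2 -0.7  9.9] sd 0.017
```

The lens barrel is now visible, its front centred at column 223 with its rim near row 108. The glaze is centred on the same column, and the barrel sides run parallel to the tile, so yaw and sideways position agree. I'll make an independent check of the tile's tilt from the scene image.

Run:
```python
from h import *
from scipy.spatial.transform import Rotation as Ro
from tile2 import B
d=pickle.load(open('pics/scene7.pkl','rb')); c=d['color'].astype(float)
q=c[:,:,0]/(c[:,:,2]+1); m=(q>1.75)&(c[:,:,0]>40)
L=[]
for v in range(148,186):
    x=np.nonzero(m[v,208:245])[0]+208
    if len(x)>1: L.append((v,x.min(),x.max(),len(x)))
print(L)
pr=lambda X:(lambda p:p[:2]/p[2])(d['K']@(d['R']@X+d['t']))
for t in(.25,.285,.315,.35):
    Rt=Ro.from_euler('xyz',[np.pi,0,-.0226]); R=Rt*Ro.from_euler('y',t)*Ro.from_matrix(B)
    ax=np.array([549.7,140.7,185.2]); o=ax-R.apply([0,16,3])
    P={n:pr(o+R.apply(x)) for n,x in dict(bl_b=(21,-31,0),tl_b=(21,31,0),bl_f=(21,-31,6),br_b=(-21,-31,0),tr_b=(-21,31,0),br_f=(-21,-31,6)).items()}
    print(t,{n:v.round(1).tolist() for n,v in P.items()}, [((P[a]-P[b])[0]/(P[a]-P[b])[1]).round(3) for a,b in(('bl_b','tl_b'),('br_b','tr_b'))])
```

```text
[(148, np.int64(225), np.int64(227), 3), (149, np.int64(226), np.int64(227), 2), (152, np.int64(220), np.int64(221), 2), (153, np.int64(219), np.int64(223), 5), (154, np.int64(219), np.int64(223), 5), (155, np.int64(219), np.int64(224), 6), (156, np.int64(220), np.int64(226), 7), (157, np.int64(220), np.int64(226), 7), (158, np.int64(220), np.int64(226), 7), (159, np.int64(221), np.int64(226), 6), (160, np.int64(221), np.int64(226), 6), (161, np.int64(221), np.int64(241), 8), (162, np.int64(222), np.int64(241), 6), (163, np.int64(222), np.int64(226), 5), (164, np.int64(222), np.int64(226), 5), (165, np.int64(223), np.int64(226), 4), (166, np.int64(223), np.int64(226), 4), (167, np.int64(224), np.int64(226), 3), (168, np.int64(224), np.int64(226), 3), (169, np.int64(225), np.int64(227), 3), (170, np.int64(225), np.int64(227), 3), (171, np.int64(225), np.int64(227), 3), (172, np.int64(226), np.int64(227), 2), (173, np.int64(226), np.int64(227), 2), (174, np.int64(226), np.int64(236), 5), (175, np.int64(227), np.int64(236), 8), (176, np.int64(227), np.int64(237), 11), (177, np.int64(229
[... 278 characters left out ...]
l_f': [227.3, 175.2], 'br_b': [235.7, 183.6], 'tr_b': [228.7, 159.6], 'br_f': [238.0, 182.2]} [np.float64(0.308), np.float64(0.292)]
0.285 {'bl_b': [225.7, 176.1], 'tl_b': [217.7, 153.1], 'bl_f': [227.9, 174.8], 'br_b': [236.4, 183.2], 'tr_b': [228.5, 159.8], 'br_f': [238.6, 181.8]} [np.float64(0.349), np.float64(0.333)]
0.315 {'bl_b': [226.2, 175.8], 'tl_b': [217.5, 153.2], 'bl_f': [228.4, 174.4], 'br_b': [236.9, 182.9], 'tr_b': [228.4, 159.9], 'br_f': [239.1, 181.4]} [np.float64(0.386), np.float64(0.37)]
0.35 {'bl_b': [226.8, 175.5], 'tl_b': [217.3, 153.4], 'bl_f': [228.9, 174.0], 'br_b': [237.5, 182.5], 'tr_b': [228.2, 160.1], 'br_f': [239.7, 181.0]} [np.float64(0.431), np.float64(0.415)]
```

Run:
```python
from plant import *
o=get_obs(); print(o['tool_pos'],abs(o['dq']).max(),o['grip_width'],o['finger_force']); print(close_job())
```

```text
[549.71658055 140.68267509 180.2773034 ] 0.0015679259347109132 41.26672602555729 29.99983325600624
the job is handed in; nothing more can be done
None
```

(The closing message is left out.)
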